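Clear the tilting work board, then hold it up at its index arm

ROBOT

A 6-joint arm with a two-finger parallel gripper is mounted at the origin on the work surface; the furniture and walls round the work are solid. World frame = base frame: x ahead of the robot, y to its left, z up, the work surface at z = 0. Lengths are in m, angles in degrees, forces in N, time in s.
With the tool pointing down it reaches from about 0.375 to 0.9 m from the base axis. Payload 3.1 kg.
Tool frame: the origin (TCP) lies between the finger pads; the fingertips stand 19 mm ahead of it and the grasp point (between the pads) is the TCP; z points along the fingers, x is the direction in which the jaws open and shut, and the axes are right-handed (so a half turn about z gives the same grasp; the last joint's range is limited). The gripper opens to 87 mm and grips with 3 to 60 N. Pads are 19 mm wide; open, the fingers measure 117 mm over their backs; the gripper's body (75 mm by 190 mm) begins 51 mm behind the grasp point.
Start: joints at [-75.659, 30.224, 82.088, -0, 67.689, -10.227], TCP at [0.26, -0.568, 0.242] pointing down, gripper open.
Joint ranges: [-176.69, 176.69], [-43.24, 126.21], [12.49, 139.97], [-82, 262], [0, 151.66], [-163.58, 163.58]. Speed limits (degrees/s): [159.86, 159.86, 180, 180, 180, 180].

INTERFACE

Orientations are given as a 3x3 rotation matrix whose columns are the frame's x, y, z axes.
In Python, from rig import read_state, capture, camera_info, hand_in, spot_in, silhouettes gives the robot as it stands.
- The arm moves only by the shell command python3 -m jog 'ROWS'. ROWS is text: rows parted by semicolons, each of 7 numbers parted by spaces: the shift along the tool's x, y, z in m, then the turn, a rotation vector about the tool's x, y, z in degrees, then the opening, from 0 (shut) to 1 (fully open). A call has 1 to 8 rows; each row is the pose to reach, as a shift and turn from the pose commanded when the call began, along the tool's axes at that moment; what a row does not reach only later rows make up. A row lasts 1/8 s, in which the tool goes at most 62.5 mm and 10.7 degrees, less where a joint would pass 70% of its speed; a pose out of reach is approached as far as the arm can. A call with a gripper value outside its range is refused whole. The fingers move at their own pace and stop on an object; the grip force is fixed at half the most. Time passes only in rows, so rows that repeat a pose let the fingers close. It gives the time, the measured TCP pose, the force and the opening at its end, in the units of the state.
- read_state(): the state, without advancing time (a new reading comes with each control period).
- capture(name): name is "side" or "top"; returns (picture, depth): 384x512x3 uint8, red, green, blue; 384x512 float32, m along the optical axis (not along the pixel's ray), 0 where there is no reading.
- camera_info(name): a dict with "vfov" (degrees; the focal length in pixels is half the picture's height over the tangent of half this angle, whatever the lens; pixels are square), "cx", "cy" (the principal point, pixels), "dist" ([k1, k2, p1, p2, k3] as OpenCV has them; the pictures are not rectified), "R" (3x3) and "t" (3): a world point X has camera coordinates R X + t. Camera axes: x right, y down, z forward; pixel columns grow to the right and rows downward; lengths in m; the calibration is good to about 2 mm. A picture is of the moment at which its call begins. camera_info takes no time and is no camera call.
- hand_in(): hands the job in, once; it reports no verdict.
Trained networks look in the newest picture that a camera, given by its name, has taken for a name from the list of things; names that differ only in an ending like _2 or _b are one class to them, and where a whole thing is asked for, a point or a joint stands for the part that bears it (a point fixed in the world has none). Each returns a list of dicts, best first, with "score" (0 to 1); they miss things now and then, are a little off and sometimes report something else, mostly with a low value. They report only what shows in the picture. A call takes as long as a camera call.
- spot_in(label, camera): "centre" ([x, y, z] in m, in world coordinates, good to about 4 mm: the middle of the surface that is visible of it).
- silhouettes(label, camera): "region" (384x512 bool, what is visible of it).
The state is a dict: "time_s": time; "joint_positions": joint angles; "qvel": joint speeds; "tau": joint torques, N m; "position": TCP position; "tcp_rot": TCP orientation; "force": force on the tool from outside, world axes, zero at the start; "moment": the same for the moment, N m; "opening": opening from 0.0 (shut) to 1.0 (fully open).
Only numpy, scipy, OpenCV 4.12 (cv2) and the standard library are available. Lean on these libraries where they do the work, as an engineer would, in place of code of your own. Each camera call takes 0.05 s, during which the arm holds its last target.

TASK

Clear the tilting board on the bench while it lies flat: put both wood offcuts into the square tray and lay the pencil down in the long narrow tray. Then take the board by its steel bar, swing it up until it is in line with the steel index arm at its side, and finish while still holding it there so that I can fit the prop; nothing else carries the board, and it falls if let go. Leave the index arm as it is set and do not disturb the sliding bevel or the turned handle.

Things in the scene. Friction and masses are not known exactly. Their poses are not given: they have to be found in the camera images.
- tilt_base: wooden base of the tilting board, fixed to the bench, about 210 (x) x 304 (y) mm, 62 mm high at the two hinge cheeks. Origin: centre of its underside, on the bench top; z up; its +x side carries the hinge, its -x side is the one the bar sticks out of. The lying board covers it from x = -100 to +100 mm and y = -135 to +135 mm; the top face of the lying board is 54 mm above the bench
- board_hinge (a point): point on the hinge line of the board, midway along it, 47 mm above the bench; axes as those of the board: x in the board's plane, pointing from the bar towards the hinge, y along the hinge, z out of the board's top face
- board_bar (a point): middle of the round steel lifting bar, 14 mm thick, that runs parallel to the hinge 245 mm from it, with 96 mm free between its two legs and 38 mm of open gap between it and the board's edge; 47 mm above the bench when the board lies flat, nothing under it. The bar is round and can turn between the fingers. Axes as board_hinge, turning with the board
- board (a joint): angle of the board in rad: 0 lying flat, positive as the bar swings up and over towards the hinge, at most 1.4. The plywood board is 14 mm thick and 0.4 to 0.8 kg; the hinge is free, so it falls back when let go
- index (a joint): angle of the steel index arm in rad, on the same hinge line and in the same sense as the board: the board is at the mark when its angle equals this one. The arm is stiff and stays where it is set
- index_tip (a point): round pin near the tip of the steel index arm, a flat bar 12 mm wide and 4 mm thick that turns about the board's hinge line just beyond the -y side of the board; the pin is 170 mm from the hinge line, at y = -146 mm of the base. Its x axis points along the arm towards the hinge
- offcut_tray: square open wooden tray, 150 x 150 mm outside, 26 mm high, walls and floor 6 mm, fixed to the bench. Origin: centre of its underside
- pencil_tray: long narrow open wooden tray, 226 (x) x 85 (y) mm outside, 26 mm high, walls and floor 6 mm, fixed to the bench. Origin: centre of its underside; x along its length
- offcut_a_mid (a point): centre of a sawn wood offcut, 23 x 58 x 25 mm, lying on the board; its y axis along its length, z up
- offcut_b_mid (a point): centre of a sawn wood offcut, 29 x 52 x 24 mm, lying on the board; its y axis along its length, z up
- pencil_mid (a point): centre of a flat carpenter's pencil, 14 x 177 x 8 mm, lying flat on the board; its y axis along its length (the point at -y), z up
- palm_handle: turned wooden palm handle, 51 mm wide, 85 mm high, standing on the bench; leave it alone. Origin: centre of its underside
- bevel: sliding bevel (wooden stock with a folded blade), 24 x 125 x 20 mm, lying on the bench; leave it alone. Origin: centre of its underside; y along its length

How it is judged (in metres and radians):
On the way, in this order (a step that is already met when the one before it is completed fails the run):
1. both offcuts lie in the square tray and the pencil lies in the long tray, let go, with the board still down (x of offcut_a_mid in the frame of offcut_tray between -0.062 and 0.062 m and y of offcut_a_mid in the frame of offcut_tray between -0.062 and 0.062 m and z of each of offcut_a_mid, offcut_b_mid in the frame of offcut_tray below 0.05 m and x of offcut_b_mid in the frame of offcut_tray between -0.062 and 0.062 m and y of offcut_b_mid in the frame of offcut_tray between -0.062 and 0.062 m and x of pencil_mid in the frame of pencil_tray between -0.03 and 0.03 m and y of pencil_mid in the frame of pencil_tray between -0.034 and 0.034 m and z of pencil_mid in the frame of pencil_tray below 0.022 m and value of joint board below 0.15 rad and contact force between the fingers and offcut_a below 0.1 N and contact force between the fingers and offcut_b below 0.1 N and contact force between the fingers and pencil below 0.1 N), for 0.2 s.
2. the board is held by its bar in line with the index arm (angle between the x axis of board_bar and the x axis of index_tip, either way round below 0.06 rad and distance between the grasp point and board_bar below 0.065 m and contact force between the fingers and board above 0.8 N and velocity of joint board between -0.05 and 0.05 rad/s), for 0.2 s.
At the end, for the whole second after the job is handed in: fingers hold the board by its bar (within 65 mm of its middle), still (force over 0.8 N), within 0.06 rad of the index arm; index tip moved under 15 mm; both offcuts inside the square tray, the pencil flat inside the long tray; bevel and turned handle moved under 30 mm (all of step 2 and x of offcut_a_mid in the frame of offcut_tray between -0.062 and 0.062 m and y of offcut_a_mid in the frame of offcut_tray between -0.062 and 0.062 m and z of each of offcut_a_mid, offcut_b_mid in the frame of offcut_tray below 0.05 m and x of offcut_b_mid in the frame of offcut_tray between -0.062 and 0.062 m and y of offcut_b_mid in the frame of offcut_tray between -0.062 and 0.062 m and x of pencil_mid in the frame of pencil_tray between -0.03 and 0.03 m and y of pencil_mid in the frame of pencil_tray between -0.034 and 0.034 m and z of pencil_mid in the frame of pencil_tray below 0.022 m and linear speed of board below 0.02 m/s and distance of index_tip from where it was at the start of the episode below 0.015 m and distance of each of palm_handle, bevel from where it was at the start of the episode below 0.03 m); the arm keeps its last pose, push and grip.
It fails at once if the board is lifted (over 0.2 rad) before the offcuts and the pencil are all in their trays (value of joint board above 0.2 rad and not (x of offcut_a_mid in the frame of offcut_tray between -0.062 and 0.062 m and y of offcut_a_mid in the frame of offcut_tray between -0.062 and 0.062 m and z of each of offcut_a_mid, offcut_b_mid in the frame of offcut_tray below 0.05 m and x of offcut_b_mid in the frame of offcut_tray between -0.062 and 0.062 m and y of offcut_b_mid in the frame of offcut_tray between -0.062 and 0.062 m and x of pencil_mid in the frame of pencil_tray between -0.03 and 0.03 m and y of pencil_mid in the frame of pencil_tray between -0.034 and 0.034 m and z of pencil_mid in the frame of pencil_tray below 0.022 m)).
It fails at once if the index arm is pushed off its setting (tip moved over 15 mm) (distance of index_tip from where it was at the start of the episode above 0.015 m).
It fails at once if the sliding bevel or the turned handle is moved over 30 mm (distance of any of palm_handle, bevel from where it was at the start of the episode above 0.03 m).
It also fails if it takes over 72 s, if anything falls off the work surface, if the arm or the gripper's body presses on something with over 40 N, if the wrist force passes 120 N, or if a joint passes its speed limit or range.

## Working session

There is one attempt and no reset: what is moved stays moved. The work goes in short steps, Python scripts to look and compute and a shell command to move; the robot and the scene stay as the last step left them, time stands still between calls to the robot, and variables do not carry over. Pictures are saved under pics/ and viewed, and the job is handed in when it is done.

```bash
ls; mkdir -p pics
python3 - <<'E'
from rig import *
import cv2,numpy as np
s=read_state(); print(s['time_s'],s['position'],s['tcp_rot'],s['force'],s['opening'])
for c in ('top','side'):
    p,d=capture(c); cv2.imwrite(f'pics/{c}0.png',p[:,:,::-1]); np.savez(f'{c}0.npz',p=p,d=d)
    i=camera_info(c); print(c,{k:np.round(v,3).tolist() for k,v in i.items()})
E
```

```text
pics
0.0 [ 0.25969914 -0.56771887  0.2405514 ] [[ 4.15757824e-01 -9.09475197e-01 -5.45129433e-04]
 [-9.09472735e-01 -4.15757990e-01  2.15343896e-03]
 [-2.18514124e-03 -3.99528739e-04 -9.99997533e-01]] [0.03052559 0.04586242 0.3356162 ] 0.9978476766807148
top {'vfov': 53.667, 'cx': 253.974, 'cy': 194.137, 'dist': [0.016, 0.0, 0.0, 0.0, 0.0], 'R': [[0.025, -1.0, 0.002], [-0.997, -0.025, -0.073], [0.073, -0.001, -0.997]], 't': [-0.203, 0.506, 1.066]}
side {'vfov': 48.095, 'cx': 250.511, 'cy': 190.921, 'dist': [0.003, 0.0, 0.0, 0.0, 0.0], 'R': [[-1.0, 0.01, -0.012], [0.016, 0.601, -0.799], [-0.0, -0.799, -0.601]], 't': [0.522, 0.148, 1.063]}
```

View pics/top0.png

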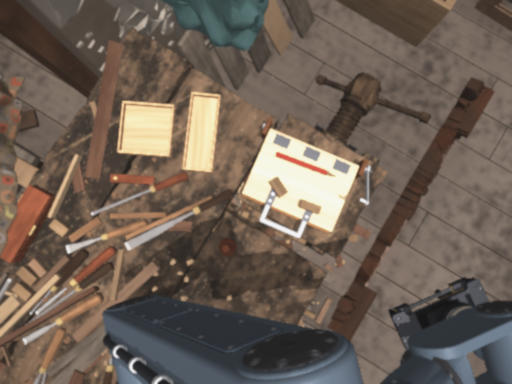

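View pics/side0.png

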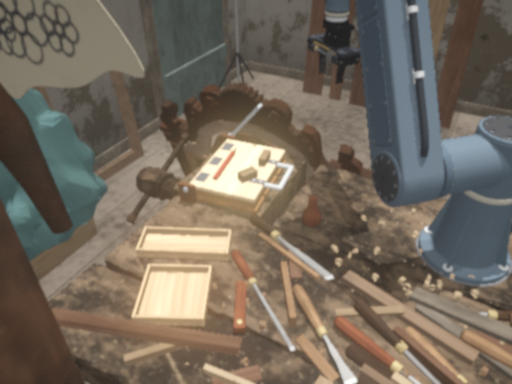

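The top view shows the square tray at (146,128), the long tray at (202,132) and the board around (300,178). On the board are the red pencil at (303,163) and the offcuts at (278,186) and (309,206). The bar is near (285,230), the index arm at (366,185) and the handle at (228,246). Next I'll measure them.

```bash
cat > h.py <<'E'
from rig import *
import cv2,numpy as np
def cam(c):
    i=camera_info(c); f=192/np.tan(np.radians(i['vfov'])/2)
    return np.array([[f,0,i['cx']],[0,f,i['cy']],[0,0,1]]),np.array(i['dist']),np.array(i['R']),np.array(i['t'])
def pts(c,d,mask):
    K,D,R,t=cam(c); v,u=np.nonzero(mask&(d>0))
    n=cv2.undistortPoints(np.stack([u,v],1).astype(float)[:,None],K,D)[:,0]
    X=np.c_[n,np.ones(len(n))]*d[v,u][:,None]
    return (X-t)@R
def atz(c,uv,z):
    K,D,R,t=cam(c); n=cv2.undistortPoints(np.array(uv,float).reshape(-1,1,2),K,D)[:,0]
    r=np.c_[n,np.ones(len(n))]@R; o=-R.T@t
    return o+r*((z-o[2])/r[:,2])[:,None]
def proj(c,X):
    K,D,R,t=cam(c); return cv2.projectPoints(np.array(X,float).reshape(-1,3),cv2.Rodrigues(R)[0],t,K,D)[0][:,0]
E
python3 - <<'E'
from h import *
D={c:np.load(f'{c}0.npz')['d'] for c in('top','side')}
for c in('top','side'):
  for l in ['tilt_base','board_bar','index_tip','offcut_tray','pencil_tray','offcut_a_mid','offcut_b_mid','pencil_mid','palm_handle','bevel']:
    for r in silhouettes(l,c)[:2]:
        m=r['region']; P=pts(c,D[c],m)
        if len(P)<3: print(c,l,'few');continue
        zt=np.percentile(P[:,2],95); T=P[P[:,2]>zt-.008]
        (cx,cy),(w,h),a=cv2.minAreaRect(T[:,:2].astype(np.float32))
        v,u=np.nonzero(m)
        print(c,l,round(r['score'],2),'n',m.sum(),'px',int(u.mean()),int(v.mean()),'med',np.median(P,0).round(3),'ztop',round(zt,3),'rect',round(cx,3),round(cy,3),round(w,3),round(h,3),round(a,1))
print(read_state()['time_s'])
E
```

```text
top tilt_base 0.69 n 7085 px 300 182 med [ 0.546 -0.315  0.054] ztop 0.058 rect 0.534 -0.32 0.323 0.271 68.1
top tilt_base 0.26 n 253 px 226 247 med [ 0.361 -0.12   0.043] ztop 0.085 rect 0.36 -0.117 0.021 0.021 46.3
top board_bar 0.96 n 6967 px 299 182 med [ 0.545 -0.313  0.054] ztop 0.057 rect 0.528 -0.308 0.272 0.253 67.9
top index_tip 0.74 n 148 px 366 184 med [ 0.538 -0.485  0.116] ztop 0.183 rect 0.488 -0.459 0.012 0.018 2.0
top offcut_tray 0.77 n 2934 px 146 129 med [0.694 0.128 0.007] ztop 0.026 rect 0.693 0.126 0.151 0.153 87.4
top offcut_tray 0.23 n 185 px 309 207 med [ 0.476 -0.342  0.079] ztop 0.082 rect 0.476 -0.342 0.059 0.021 72.5
top pencil_tray 0.81 n 2359 px 200 132 med [ 0.688 -0.032  0.007] ztop 0.027 rect 0.688 -0.033 0.086 0.229 85.6
top offcut_a_mid 0.58 n 228 px 309 207 med [ 0.476 -0.342  0.079] ztop 0.082 rect 0.477 -0.342 0.06 0.023 71.6
top offcut_a_mid 0.39 n 6695 px 299 182 med [ 0.545 -0.313  0.054] ztop 0.057 rect 0.528 -0.308 0.272 0.252 68.2
top offcut_b_mid 0.5 n 236 px 277 187 med [ 0.528 -0.254  0.077] ztop 0.081 rect 0.528 -0.255 0.052 0.028 33.9
[... 1382 characters left out ...]
p 0.079 rect 0.527 -0.254 0.054 0.029 36.1
side offcut_b_mid 0.34 n 3481 px 240 170 med [ 0.55  -0.288  0.053] ztop 0.056 rect 0.531 -0.303 0.287 0.252 68.3
side pencil_mid 0.57 n 190 px 223 164 med [ 0.599 -0.306  0.061] ztop 0.064 rect 0.594 -0.323 0.166 0.015 70.7
side palm_handle 0.91 n 394 px 311 213 med [ 0.362 -0.106  0.038] ztop 0.081 rect 0.361 -0.112 0.013 0.015 41.2
side palm_handle 0.6 n 144 px 246 118 med [ 0.524 -0.479  0.13 ] ztop 0.181 rect 0.49 -0.456 0.015 0.023 8.0
side bevel 0.96 n 581 px 240 307 med [0.546 0.174 0.018] ztop 0.02 rect 0.546 0.162 0.125 0.025 87.2
side bevel 0.29 n 3262 px 240 171 med [ 0.553 -0.283  0.053] ztop 0.056 rect 0.529 -0.307 0.275 0.255 70.1
1.1
```

Run:
```python
from h import *
D={c:np.load(f'{c}0.npz')['d'] for c in('top','side')}
def rect(T):
    r=cv2.minAreaRect(T[:,:2].astype(np.float32)); b=cv2.boxPoints(r)
    e=[b[1]-b[0],b[2]-b[1]]; e=max(e,key=np.linalg.norm); return np.array(r[0]),sorted(r[1]),np.degrees(np.arctan2(e[1],e[0]))%180
c='top';d=D[c]
for l in ['offcut_a_mid','offcut_b_mid','pencil_mid','pencil_tray','offcut_tray']:
    m=silhouettes(l,c)[0]['region'];P=pts(c,d,m);zt=np.percentile(P[:,2],90);T=P[P[:,2]>zt-.008]
    print(l,*rect(T))
m=silhouettes('board_bar',c)[0]['region'];P=pts(c,d,m)
T=P[(P[:,2]>.049)&(P[:,2]<.058)]; print('boardall',*rect(T))
# whole-board plane points: view in frame with angle phi
for phi in (-21,-20,-19,-22):
    a=np.radians(phi);ex=np.array([np.cos(a),np.sin(a)]);ey=np.array([-np.sin(a),np.cos(a)])
    q=T[:,:2]-[.546,-.315]; x=q@ex;y=q@ey
    h,e=np.histogram(x,bins=np.arange(-.2,.16,.01)); print(phi,dict(zip(e.round(2).tolist(),h.tolist())))
    b=x>-.08; print('y rng',np.percentile(y[b],[.5,99.5]),'bar y',np.percentile(y[x<-.14],[1,99]) if (x<-.14).any() else '', 'xmax',np.percentile(x,[.3,99.7]))
for c in('top','side'):
    m=silhouettes('index_tip',c)[0]['region'];P=pts(c,D[c],m); np.save(f'idx_{c}.npy',P)
    print(c,P[np.argsort(P[:,2])][::8].round(3).tolist())
```

```text
offcut_a_mid [ 0.47673634 -0.3421694 ] [0.022868487983942032, 0.060360368341207504] 71.63028
offcut_b_mid [ 0.52800161 -0.25453943] [0.028392821550369263, 0.05201200768351555] 33.87129
pencil_mid [ 0.59344053 -0.32656044] [0.014643732458353043, 0.16482700407505035] 70.55307
pencil_tray [ 0.68804497 -0.03298276] [0.08588434755802155, 0.2292168289422989] 175.59265
offcut_tray [0.69299626 0.12597431] [0.15096139907836914, 0.1531265825033188] 177.36595
boardall [ 0.52828228 -0.30815533] [0.2527082562446594, 0.2721249759197235] 67.90403
-21 {-0.2: 0, -0.19: 0, -0.18: 0, -0.17: 0, -0.16: 0, -0.15: 76, -0.14: 135, -0.13: 29, -0.12: 33, -0.11: 32, -0.1: 142, -0.09: 339, -0.08: 347, -0.07: 291, -0.06: 238, -0.05: 218, -0.04: 282, -0.03: 302, -0.02: 326, -0.01: 351, 0.0: 340, 0.01: 348, 0.02: 343, 0.03: 346, 0.04: 181, 0.05: 177, 0.06: 339, 0.07: 330, 0.08: 339, 0.09: 333, 0.1: 197, 0.11: 0, 0.12: 0, 0.13: 0, 0.14: 0}
y rng [-0.13501774  0.13425073] bar y [-0.05444082  0.06189967] xmax [-0.14357922  0.10601717]
-20 {-0.2: 0, -0.19: 0, -0.18: 0, -0.17: 0, -0.16: 0, -0.15: 74, -0.14: 137, -0.13:
[... 1521 characters left out ...]
.079], [0.551, -0.49, 0.089], [0.545, -0.486, 0.101], [0.535, -0.482, 0.113], [0.534, -0.484, 0.124], [0.528, -0.481, 0.136], [0.517, -0.475, 0.145], [0.511, -0.475, 0.155], [0.498, -0.467, 0.166], [0.495, -0.467, 0.175], [0.489, -0.453, 0.181], [0.484, -0.464, 0.183], [0.489, -0.466, 0.185]]
side [[0.578, -0.499, 0.062], [0.564, -0.495, 0.071], [0.561, -0.488, 0.083], [0.557, -0.484, 0.092], [0.547, -0.488, 0.1], [0.54, -0.486, 0.109], [0.531, -0.48, 0.119], [0.484, -0.552, 0.125], [0.515, -0.478, 0.134], [0.511, -0.476, 0.138], [0.505, -0.473, 0.146], [0.502, -0.466, 0.153], [0.499, -0.467, 0.159], [0.502, -0.47, 0.165], [0.499, -0.465, 0.171], [0.492, -0.468, 0.18], [0.49, -0.463, 0.182]]
```

Run:
```python
import cv2
p=cv2.imread('pics/top0.png');cv2.imwrite('pics/topz.png',cv2.resize(p[110:260,210:390],None,fx=4.2,fy=4,interpolation=2))
p=cv2.imread('pics/side0.png');cv2.imwrite('pics/sidez.png',cv2.resize(p[90:240,170:330],None,fx=4,fy=4,interpolation=2))
```

```text
(no output)
```

View pics/topz.png

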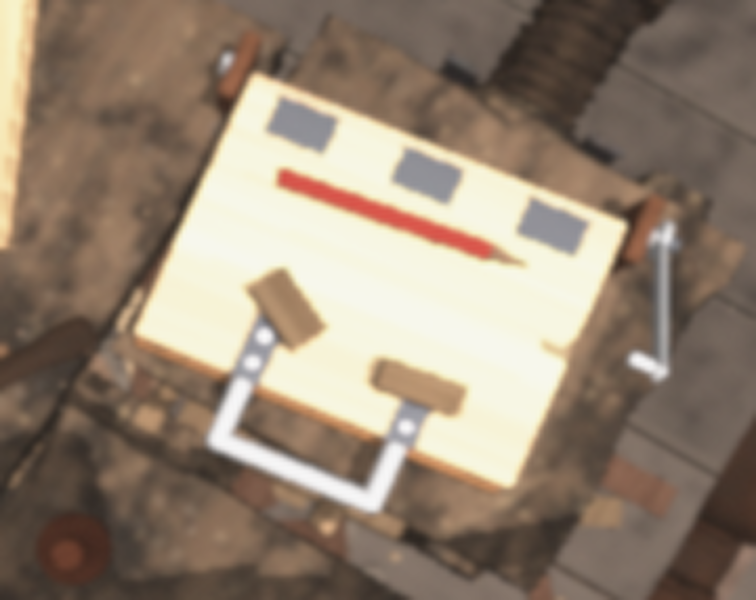

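View pics/sidez.png

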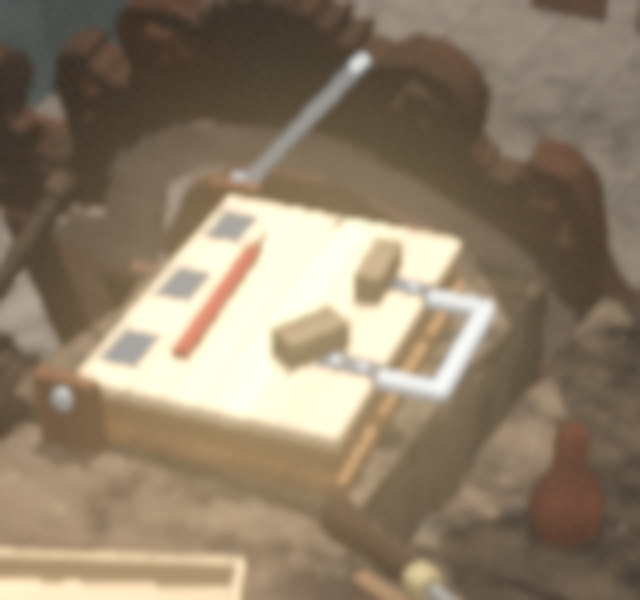

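```bash
cat >> h.py <<'E'
def go(p,yaw=None):
    s=read_state();R=np.array(s['tcp_rot']);x=np.array(s['position'])
    sh=R.T@(np.array(p)-x)
    if yaw is None: rv=np.zeros(3)
    else:
        a=np.radians(yaw);T=np.array([[np.cos(a),np.sin(a),0],[np.sin(a),-np.cos(a),0],[0,0,-1]]).T
        T=np.array([[np.cos(a),np.sin(a),0],[np.sin(a),-np.cos(a),0],[0,0,-1.]])
        rv=np.degrees(cv2.Rodrigues(R.T@T)[0][:,0])
    print('t',round(s['time_s'],2),'shift',sh.round(4),'turn',rv.round(1),'open',round(s['opening'],3),'F',np.round(s['force'],1),'pos',x.round(4))
E
python3 - <<'E'
from h import *
D=np.load('top0.npz')['d']
go([.477,-.342,.2],-18.4)
# local height around finger spots
P=pts('top',D,np.ones(D.shape,bool))
def hm(c,yaw,name):
    a=np.radians(yaw);e=np.array([np.cos(a),np.sin(a)]);n=np.array([-e[1],e[0]]);q=P[:,:2]-c
    x=q@e;y=q@n
    for lo in np.arange(-.06,.06,.01):
        m=(x>=lo)&(x<lo+.01)&(abs(y)<.012); print(name,round(lo,2),P[m,2].max().round(3) if m.any() else None,end=' | ')
    print()
hm(np.array([.477,-.342]),-18.4,'a');hm(np.array([.528,-.2545]),-56.1,'b');hm(np.array([.593,-.327]),-19.45,'p')
ex=np.array([np.cos(np.radians(-21.9)),np.sin(np.radians(-21.9))]);H=np.array([.6443,-.3543])
for c in('top','side'):
    Q=np.load(f'idx_{c}.npy'); x=(Q[:,:2]-H)@ex; y=(Q[:,:2]-H)@[-ex[1],ex[0]]; z=Q[:,2]-.047
    m=(abs(y+.146)<.02)&(z>.01)&(z<.145); x,z=x[m],z[m]
    vx,vy,x0,y0=cv2.fitLine(np.c_[x,z].astype(np.float32),cv2.DIST_HUBER,0,.01,.01)[:,0]
    print(c,m.sum(),'ang',np.degrees(np.arctan(vy/vx)),'off at z=0 x=',x0-y0*vx/vy,'tip ang',np.degrees(np.arctan2(z,-x))[z>.12].mean(), np.hypot(x,z).max(), np.median(y[m]))
E
```

```text
t 1.5 shift [-0.1156 -0.2916  0.0416] turn [ -0.   0. -47.] open 1.0 F [-0.1 -0.3  0.2] pos [ 0.2599 -0.5684  0.2415]
a -0.06 0.057 | a -0.05 0.056 | a -0.04 0.06 | a -0.03 0.06 | a -0.02 0.081 | a -0.01 0.085 | a 0.0 0.085 | a 0.01 0.08 | a 0.02 0.057 | a 0.03 0.057 | a 0.04 0.057 | a 0.05 0.057 | 
b -0.06 0.058 | b -0.05 0.057 | b -0.04 0.058 | b -0.03 0.059 | b -0.02 0.082 | b -0.01 0.081 | b 0.0 0.082 | b 0.01 0.082 | b 0.02 0.055 | b 0.03 0.058 | b 0.04 0.06 | b 0.05 0.057 | 
p -0.06 0.056 | p -0.05 0.057 | p -0.04 0.059 | p -0.03 0.057 | p -0.02 0.057 | p -0.01 0.066 | p 0.0 0.066 | p 0.01 0.059 | p 0.02 0.061 | p 0.03 0.06 | p 0.04 0.058 | p 0.05 0.057 | 
top 117 ang -50.83356 off at z=0 x= 0.0070560724 tip ang 52.408150783789665 0.17700909454419197 -0.15973876663129635
side 129 ang -51.21054 off at z=0 x= 0.0013902038 tip ang 51.86356500818303 0.1757572297461241 -0.15853897640973008
```

```bash
python3 -m jog '-0.0231 -0.0583 0 0 0 -9.4 0.7; -0.0462 -0.1166 0 0 0 -18.8 0.7; -0.0694 -0.175 0 0 0 -28.2 0.7; -0.0925 -0.2333 0.01 0 0 -37.6 0.7; -0.1156 -0.2916 0.0416 0 0 -47 0.7; -0.1156 -0.2916 0.0416 0 0 -47 0.7; -0.1156 -0.2916 0.09 0 0 -47 0.7; -0.1156 -0.2916 0.09 0 0 -47 0.7' ; python3 -c "
from h import *
go([.477,-.342,.081],-18.4)"
```

```text
time_s: 2.5
position: [0.4749, -0.3408, 0.1489]
tcp_rot: [[0.948, -0.317, -0.006], [-0.317, -0.948, 0.005], [-0.007, -0.003, -1.0]]
force: [0.8, -0.1, 0.0]
opening: 0.697
t 2.5 shift [0.0029 0.0007 0.0679] turn [-0.2  0.4 -0.1] open 0.697 F [ 0.8 -0.1  0. ] pos [ 0.4749 -0.3408  0.1489]
```

```bash
python3 -m jog '0.002 0 0.03 0 0 0 0.7; 0.002 0 0.055 0 0 0 0.7; 0.002 0 0.067 0 0 0 0.7; 0.002 0 0.068 0 0 0 0.7; 0.002 0 0.068 0 0 0 0; 0.002 0 0.068 0 0 0 0; 0.002 0 0.068 0 0 0 0; 0.002 0 0.068 0 0 0 0' ; python3 -c "
from h import *
go([.477,-.342,.081],-18.4)"
```

```text
time_s: 3.5
position: [0.4791, -0.3427, 0.0839]
tcp_rot: [[0.949, -0.316, 0.0], [-0.316, -0.949, -0.0], [0.0, 0.0, -1.0]]
force: [0.7, -0.0, 0.7]
opening: 0.33
t 3.5 shift [-0.0022  0.      0.0029] turn [ 0. -0. -0.] open 0.33 F [ 0.7 -0.   0.7] pos [ 0.4791 -0.3427  0.0839]
```

```bash
python3 -m jog '0 0 0 0 0 0 0; 0 0 0 0 0 0 0; 0 0 0 0 0 0 0'
```

```text
time_s: 3.88
position: [0.479, -0.3426, 0.0837]
tcp_rot: [[0.949, -0.316, 0.0], [-0.316, -0.949, -0.0], [0.0, -0.0, -1.0]]
force: [-0.7, 0.0, 2.1]
opening: 0.257
```

```bash
python3 -m jog '0 0 -0.03 0 0 0 0; 0 0 -0.08 0 0 0 0; 0 0 -0.12 0 0 0 0; 0 0 -0.12 0 0 0 0' ; python3 -c "
from h import *
go([.6915,.093,.17],-2.6)"
```

```text
time_s: 4.38
position: [0.4805, -0.3443, 0.207]
tcp_rot: [[0.949, -0.316, 0.005], [-0.316, -0.949, -0.006], [0.007, 0.004, -1.0]]
force: [-0.1, -0.4, -0.7]
opening: 0.258
t 4.38 shift [ 0.0617 -0.4817  0.0356] turn [  0.3  -0.4 -15.8] open 0.258 F [-0.1 -0.4 -0.7] pos [ 0.4805 -0.3443  0.207 ]
```

```bash
python3 -m jog '0.005 -0.04 0 0 0 -1 0; 0.012 -0.095 0 0 0 -3 0; 0.019 -0.15 0 0 0 -5 0; 0.026 -0.205 0 0 0 -7 0; 0.034 -0.265 0.005 0 0 -9 0; 0.042 -0.325 0.015 0 0 -11 0; 0.05 -0.385 0.025 0 0 -13 0; 0.056 -0.435 0.0356 0 0 -15 0' ; python3 -c "
from h import *
go([.6915,.093,.1],-2.6)"
```

```text
time_s: 5.38
position: [0.6693, 0.0547, 0.1656]
tcp_rot: [[0.998, -0.058, -0.003], [-0.058, -0.998, 0.0], [-0.003, -0.0, -1.0]]
force: [0.4, -1.2, 0.3]
opening: 0.256
t 5.38 shift [ 0.0201 -0.0395  0.0655] turn [-0.   0.2 -0.7] open 0.256 F [ 0.4 -1.2  0.3] pos [0.6693 0.0547 0.1656]
```

```bash
python3 -m jog '0.015 -0.03 0.03 0 0 -0.5 0; 0.02 -0.0395 0.065 0 0 -0.7 0; 0.02 -0.0395 0.095 0 0 -0.7 0; 0.02 -0.0395 0.115 0 0 -0.7 0; 0.02 -0.0395 0.123 0 0 -0.7 0; 0.02 -0.0395 0.127 0 0 -0.7 0; 0.02 -0.0395 0.128 0 0 -0.7 0'
```

```text
time_s: 6.25
position: [0.6926, 0.0903, 0.0408]
tcp_rot: [[0.999, -0.048, 0.002], [-0.048, -0.999, -0.0], [0.002, -0.0, -1.0]]
force: [-0.1, -0.8, -0.6]
opening: 0.254
```

```bash
python3 -m jog '0 0 0.002 0 0 0 0; 0 0 0.002 0 0 0 0.5; 0 0 0.002 0 0 0 0.5; 0 0 0.001 0 0 0 0.5; 0 0 -0.04 0 0 0 0.5; 0 0 -0.1 0 0 0 0.65; 0 0 -0.15 0 0 0 0.65' ; python3 -c "
from h import *
go([.528,-.2545,.16],-56.1)"
```

```text
time_s: 7.12
position: [0.6923, 0.0906, 0.1922]
tcp_rot: [[0.999, -0.048, 0.001], [-0.048, -0.999, 0.0], [0.001, -0.0, -1.0]]
force: [0.5, 0.2, -0.1]
opening: 0.619
t 7.12 shift [-0.1477  0.3525  0.032 ] turn [-0.  -0.1 53.4] open 0.619 F [ 0.5  0.2 -0.1] pos [0.6923 0.0906 0.1922]
```

```bash
python3 -m jog '-0.02 0.048 0 0 0 7 0.65; -0.042 0.1 0 0 0 14 0.65; -0.064 0.152 0 0 0 22 0.65; -0.086 0.205 0 0 0 31 0.65; -0.108 0.257 0 0 0 39 0.65; -0.129 0.308 0.015 0 0 47 0.65; -0.1477 0.3525 0.032 0 0 53.4 0.65; -0.1477 0.3525 0.05 0 0 53.4 0.65' ; python3 -c "
from h import *
go([.528,-.2545,.081],-56.1)"
```

```text
time_s: 8.12
position: [0.5266, -0.2584, 0.14]
tcp_rot: [[0.552, -0.834, 0.001], [-0.834, -0.552, -0.002], [0.002, -0.0, -1.0]]
force: [0.8, 0.3, -0.6]
opening: 0.651
t 8.12 shift [-0.0026 -0.0034  0.059 ] turn [-0.  -0.1 -0.4] open 0.651 F [ 0.8  0.3 -0.6] pos [ 0.5266 -0.2584  0.14  ]
```

Run:
```python
from h import *
p,d=capture('side'); cv2.imwrite('pics/s1.png',p[:,:,::-1])
```

```text
(no output)
```

View pics/s1.png

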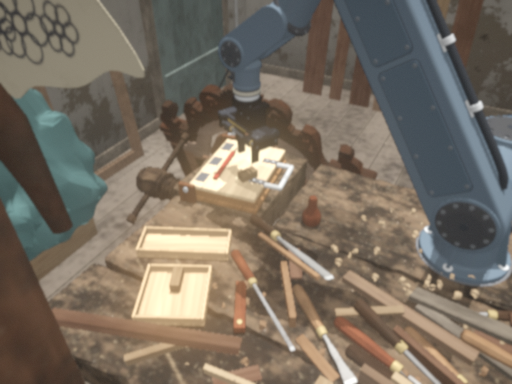

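The side view shows offcut a in the square tray at (175,279). The gripper is at about (250,145), above offcut b at (247,174).

```bash
python3 -m jog '-0.002 -0.003 0.03 0 0 0 0.65; -0.002 -0.003 0.05 0 0 0 0.65; -0.002 -0.003 0.058 0 0 0 0.65; -0.002 -0.003 0.059 0 0 0 0.65; -0.002 -0.003 0.059 0 0 0 0; -0.002 -0.003 0.059 0 0 0 0; -0.002 -0.003 0.059 0 0 0 0; -0.002 -0.003 0.059 0 0 0 0' ; python3 -m jog '0 0 0 0 0 0 0; 0 0 0 0 0 0 0; 0 0 -0.03 0 0 0 0; 0 0 -0.08 0 0 0 0; 0 0 -0.11 0 0 0 0' ; python3 -c "
from h import *
go([.6945,.159,.17],-2.6)"
```

```text
time_s: 9.18
position: [0.5293, -0.2514, 0.0814]
tcp_rot: [[0.557, -0.83, 0.001], [-0.83, -0.557, -0.001], [0.001, -0.0, -1.0]]
force: [-0.3, 0.3, 2.2]
opening: 0.33
time_s: 9.8
position: [0.5293, -0.2514, 0.1927]
tcp_rot: [[0.557, -0.83, 0.001], [-0.83, -0.557, -0.001], [0.002, -0.001, -1.0]]
force: [0.2, -0.4, 0.2]
opening: 0.325
t 9.8 shift [-0.2487 -0.3658  0.0225] turn [  0.   -0.1 -53.5] open 0.325 F [ 0.2 -0.4  0.2] pos [ 0.5293 -0.2514  0.1927]
```

```bash
python3 -m jog '-0.02 -0.03 0 0 0 -4 0; -0.05 -0.073 0 0 0 -11 0; -0.083 -0.122 0 0 0 -18 0; -0.116 -0.17 0 0 0 -25 0; -0.149 -0.219 0 0 0 -32 0; -0.182 -0.268 0.01 0 0 -40 0; -0.215 -0.316 0.02 0 0 -47 0; -0.2487 -0.3658 0.0225 0 0 -53.5 0' ; python3 -c "
from h import *
go([.6945,.159,.036],-2.6)"
```

```text
time_s: 10.8
position: [0.6935, 0.1609, 0.1667]
tcp_rot: [[0.999, -0.042, -0.003], [-0.042, -0.999, -0.0], [-0.003, 0.001, -1.0]]
force: [0.7, -1.1, -0.4]
opening: 0.327
t 10.8 shift [0.0015 0.0017 0.1307] turn [0.  0.2 0.2] open 0.327 F [ 0.7 -1.1 -0.4] pos [0.6935 0.1609 0.1667]
```

```bash
python3 -m jog '0.001 0.001 0.04 0 0 0 0; 0.001 0.001 0.08 0 0 0 0; 0.001 0.001 0.11 0 0 0 0; 0.001 0.001 0.124 0 0 0 0; 0.001 0.001 0.13 0 0 0 0; 0.001 0.001 0.132 0 0 0 0; 0.001 0.001 0.132 0 0 0 0'; python3 -m jog '0 0 0 0 0 0 0.55; 0 0 0 0 0 0 0.55; 0 0 0 0 0 0 0.55; 0 0 -0.04 0 0 0 0.55; 0 0 -0.1 0 0 0 0.5; 0 0 -0.14 0 0 0 0.5' ; python3 -c "
from h import *
go([.593,-.3265,.16],-19.45)"
```

```text
time_s: 11.68
position: [0.6958, 0.1582, 0.0377]
tcp_rot: [[0.999, -0.046, 0.002], [-0.046, -0.999, 0.0], [0.002, -0.0, -1.0]]
force: [-0.4, -1.1, -1.1]
opening: 0.329
time_s: 12.42
position: [0.696, 0.1582, 0.1795]
tcp_rot: [[0.999, -0.046, 0.003], [-0.046, -0.999, 0.0], [0.003, -0.0, -1.0]]
force: [-0.0, 1.0, -0.0]
opening: 0.502
t 12.43 shift [-0.0807  0.489   0.019 ] turn [-0.1 -0.2 16.8] open 0.502 F [-0.  1. -0.] pos [0.696  0.1582 0.1795]
```

```bash
python3 -m jog '-0.008 0.05 0 0 0 2 0.5; -0.018 0.11 0 0 0 4 0.5; -0.028 0.17 0 0 0 6 0.5; -0.038 0.23 0 0 0 8 0.5; -0.048 0.29 0 0 0 10 0.5; -0.058 0.35 0 0 0 12 0.5; -0.068 0.41 0 0 0 15 0.5; -0.078 0.465 0.01 0 0 16.8 0.5' ; python3 -c "
from h import *
go([.592,-.330,.0755],-19.45)"
python3 - <<'E'
from h import *
p,d=capture('top'); cv2.imwrite('pics/t1.png',p[:,:,::-1])
E
```

```text
time_s: 13.42
position: [0.5958, -0.3054, 0.1675]
tcp_rot: [[0.942, -0.334, 0.002], [-0.334, -0.942, -0.002], [0.003, 0.001, -1.0]]
force: [0.4, -0.5, 0.4]
opening: 0.501
t 13.43 shift [0.0044 0.0244 0.092 ] turn [ 0.  -0.2 -0.1] open 0.501 F [ 0.4 -0.5  0.4] pos [ 0.5958 -0.3054  0.1675]
```

View pics/t1.png

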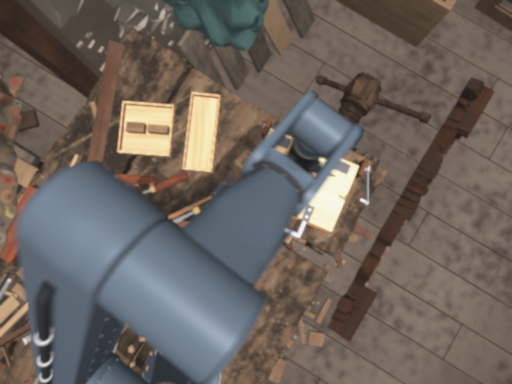

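Both offcuts are in the square tray at (137,128) and (157,129), and the gripper is over the pencil. I'll descend onto it.

```bash
python3 -m jog '0.0035 0.0235 0.03 0 0 0 0.5; 0.0035 0.0235 0.06 0 0 0 0.5; 0.0035 0.0235 0.08 0 0 0 0.5; 0.0035 0.0235 0.09 0 0 0 0.5; 0.0035 0.0235 0.092 0 0 0 0.5; 0.0035 0.0235 0.092 0 0 0 0.5' ; python3 -c "
from h import *
go([.592,-.330,.0755],-19.45)"
```

```text
time_s: 14.22
position: [0.592, -0.3261, 0.0753]
tcp_rot: [[0.943, -0.332, 0.001], [-0.332, -0.943, -0.001], [0.002, 0.0, -1.0]]
force: [0.1, -0.2, 0.5]
opening: 0.501
t 14.22 shift [ 0.0013  0.0037 -0.0002] turn [ 0.  -0.1  0.1] open 0.501 F [ 0.1 -0.2  0.5] pos [ 0.592  -0.3261  0.0753]
```

```bash
python3 -m jog '0.001 0.003 0 0 0 0 0; 0.001 0.003 0 0 0 0 0; 0.001 0.003 0 0 0 0 0; 0.001 0.003 0 0 0 0 0; 0.001 0.003 0 0 0 0 0; 0.001 0.003 0 0 0 0 0' ; python3 -m jog '0 0 0 0 0 0 0; 0 0 -0.02 0 0 0 0; 0 0 -0.05 0 0 0 0; 0 0 -0.1 0 0 0 0; 0 0 -0.12 0 0 0 0' ; python3 -c "
from h import *
go([.688,-.033,.16],85.6)
go([.688,-.033,.16],-94.4)"
```

```text
time_s: 14.98
position: [0.5913, -0.3293, 0.0746]
tcp_rot: [[0.943, -0.333, 0.0], [-0.333, -0.943, -0.0], [0.0, 0.0, -1.0]]
force: [-1.1, -0.3, 1.4]
opening: 0.16
time_s: 15.6
position: [0.5928, -0.3304, 0.1994]
tcp_rot: [[0.943, -0.333, 0.006], [-0.333, -0.943, -0.004], [0.007, 0.002, -1.0]]
force: [0.9, -0.4, 0.2]
opening: 0.159
t 15.6 shift [-0.0094 -0.3122  0.0386] turn [   0.4   -0.2 -105. ] open 0.159 F [ 0.9 -0.4  0.2] pos [ 0.5928 -0.3304  0.1994]
t 15.6 shift [-0.0094 -0.3122  0.0386] turn [-0.1 -0.4 75. ] open 0.159 F [ 0.9 -0.4  0.2] pos [ 0.5928 -0.3304  0.1994]
```

```bash
python3 -m jog '0 -0.03 0 0 0 6 0; 0 -0.07 0 0 0 16 0; -0.002 -0.11 0 0 0 26 0; -0.003 -0.15 0 0 0 36 0; -0.005 -0.19 0 0 0 46 0; -0.007 -0.235 0 0 0 56 0; -0.009 -0.28 0.01 0 0 66 0; -0.0094 -0.3122 0.025 0 0 75 0' ; python3 -m jog '0 0 0 0 0 0 0'
python3 - <<'E'
from h import *
go([.688,-.033,.030],-94.4)
p,d=capture('side'); cv2.imwrite('pics/s2.png',p[:,:,::-1])
for r in silhouettes('pencil_mid','side')[:2]:
    P=pts('side',d,r['region']);print(r['score'],len(P),P.mean(0),np.percentile(P,[3,97],axis=0).round(3))
    vx=cv2.fitLine(P.astype(np.float32),cv2.DIST_HUBER,0,.01,.01)[:,0];print(vx,np.degrees(np.arctan2(vx[1],vx[0])))
E
```

```text
time_s: 16.6
position: [0.6872, -0.0296, 0.1712]
tcp_rot: [[-0.081, -0.997, 0.003], [-0.997, 0.081, -0.0], [-0.0, -0.003, -1.0]]
force: [0.1, -0.5, -0.0]
opening: 0.163
time_s: 16.73
position: [0.6858, -0.0288, 0.1692]
tcp_rot: [[-0.073, -0.997, -0.002], [-0.997, 0.073, 0.001], [-0.001, 0.002, -1.0]]
force: [-0.3, 0.0, 0.8]
opening: 0.165
t 16.73 shift [ 0.0042 -0.0028  0.1392] turn [0.1 0.  0.2] open 0.165 F [-0.3  0.   0.8] pos [ 0.6858 -0.0288  0.1692]
0.71 165 [ 0.67619467 -0.02452483  0.15461509] [[ 0.62  -0.034  0.15 ]
 [ 0.767 -0.018  0.158]]
[ 0.99871546 -0.0477517  -0.01695062  0.6694293  -0.02371635  0.15495259] -2.7374053
0.31 414 [ 0.36252418 -0.10612572  0.04241028] [[ 0.341 -0.123  0.008]
 [ 0.382 -0.094  0.085]]
[-0.02498861 -0.22290702  0.97451943  0.36252308 -0.10612544  0.04241015] -96.39634
```

View pics/s2.png

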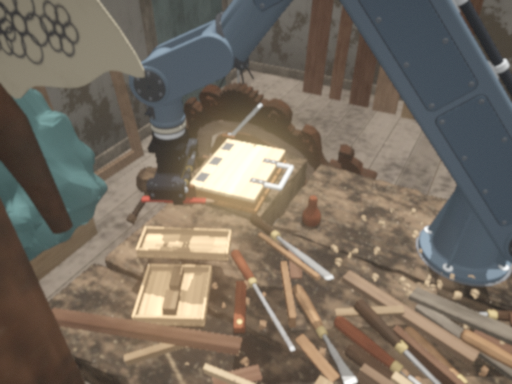

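```bash
python3 -m jog '0.004 -0.002 0.04 0 0 0 0; 0.004 -0.002 0.08 0 0 0 0; 0.004 -0.002 0.11 0 0 0 0; 0.004 -0.002 0.128 0 0 0 0; 0.004 -0.002 0.136 0 0 0 0; 0.004 -0.002 0.139 0 0 0 0;0.004 -0.002 0.14 0 0 0 0' ;  python3 -c "
from h import *
go([.688,-.033,.028],-94.4)"
```

```text
time_s: 17.7
position: [0.6887, -0.0361, 0.0305]
tcp_rot: [[-0.077, -0.997, 0.002], [-0.997, 0.077, -0.0], [0.0, -0.002, -1.0]]
force: [0.1, -0.2, 0.1]
opening: 0.164
t 17.7 shift [-0.003   0.0009  0.0025] turn [-0.1 -0.  -0. ] open 0.164 F [ 0.1 -0.2  0.1] pos [ 0.6887 -0.0361  0.0305]
```

```bash
python3 -m jog '-0.002 0 0.002 0 0 0 0; -0.002 0 0.0025 0 0 0 0; -0.002 0 0.0025 0 0 0 0.33; -0.002 0 0.0025 0 0 0 0.33; -0.002 0 0.0025 0 0 0 0.33;-0.002 0 -0.03 0 0 0 0.33;-0.002 0 -0.09 0 0 0 0.33;-0.002 0 -0.14 0 0 0 0.33' ;  python3 -c "
from h import *
go([.417,-.263,.2],-21.9)"
```

```text
time_s: 18.7
position: [0.6883, -0.034, 0.1713]
tcp_rot: [[-0.077, -0.997, 0.001], [-0.997, 0.077, -0.0], [0.0, -0.001, -1.0]]
force: [1.3, -1.6, -0.0]
opening: 0.332
t 18.7 shift [ 0.2493  0.2527 -0.0289] turn [ -0.   -0.  -72.5] open 0.332 F [ 1.3 -1.6 -0. ] pos [ 0.6883 -0.034   0.1713]
```

```bash
python3 -m jog '0.03 0.03 -0.02 0 0 -8 0.5; 0.06 0.06 -0.0289 0 0 -18 0.5; 0.095 0.095 -0.0289 0 0 -28 0.5; 0.13 0.13 -0.0289 0 0 -38 0.5; 0.165 0.168 -0.0289 0 0 -48 0.5; 0.2 0.205 -0.0289 0 0 -58 0.5; 0.23 0.235 -0.0289 0 0 -66 0.5; 0.2493 0.2527 -0.0289 0 0 -72.5 0.5' ;  python3 - <<'E'
from h import *
for c in('top','side'):
    p,d=capture(c); cv2.imwrite(f'pics/{c}3.png',p[:,:,::-1]); np.savez(f'{c}3.npz',p=p,d=d)
    for l in ['pencil_mid','offcut_a_mid','pencil_tray']:
        for r in silhouettes(l,c)[:2]:
            P=pts(c,d,r['region']); print(c,l,round(r['score'],2),len(P),P.mean(0).round(3),'rect',cv2.minAreaRect(P[:,:2].astype(np.float32)),P[:,2].max().round(3))
go([.417,-.263,.12],-21.9)
E
```

```text
time_s: 19.7
position: [0.4152, -0.264, 0.1986]
tcp_rot: [[0.928, -0.371, -0.0], [-0.371, -0.928, -0.0], [0.0, 0.0, -1.0]]
force: [0.0, -0.0, 0.3]
opening: 0.495
top pencil_mid 0.82 302 [ 0.692 -0.034  0.013] rect ((0.6902211308479309, -0.03346855193376541), (0.0178113654255867, 0.1682099848985672), 85.12979125976562) 0.019
top offcut_a_mid 0.69 157 [0.688 0.089 0.029] rect ((0.6892060041427612, 0.09037423133850098), (0.05650791898369789, 0.02004336193203926), 86.3931655883789) 0.037
top pencil_tray 0.61 2047 [ 0.687 -0.032  0.011] rect ((0.6880261898040771, -0.03306380659341812), (0.08578123152256012, 0.2290937602519989), 85.2831039428711) 0.031
side pencil_mid 0.59 363 [ 0.695 -0.032  0.012] rect ((0.6916100382804871, -0.036570124328136444), (0.02175889164209366, 0.16241852939128876), 84.81407165527344) 0.018
side offcut_a_mid 0.54 280 [0.69  0.094 0.027] rect ((0.6940485835075378, 0.08900675922632217), (0.06624807417392731, 0.03013952262699604), 89.24103546142578) 0.034
side pencil_tray 0.73 2454 [ 0.687 -0.033  0.012] rect ((0.6923254728317261, -0.04706405848264694), (0.11594779789447784, 0.24013660848140717), 85.52223205566406) 0.03
t 20.1 shift [-0.0002  0.0009  0.0783] turn [-0. -0.  0.] open 0.501 F [ 0.4  0.3 -0.1] pos [ 0.4175 -0.2622  0.1983]
```

View pics/top3.png

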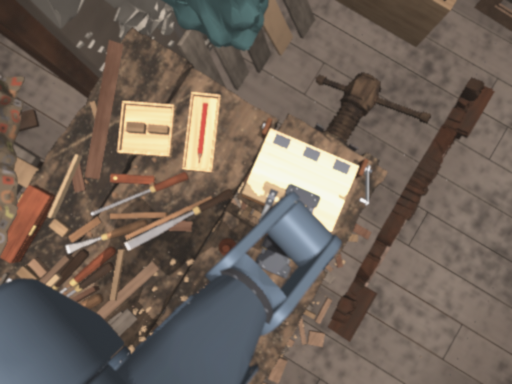

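View pics/side3.png

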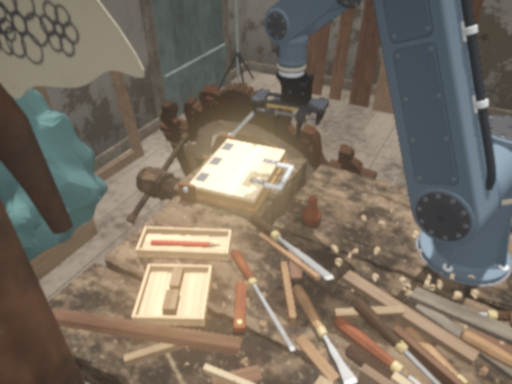

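Both trays are filled: the pencil is in the long tray at (203,132) and the offcuts are in the square tray. The handle and bevel haven't moved. Now I'll lower onto the bar.

```bash
python3 -m jog '0 0.001 0.05 0 0 0 0.5; 0 0.001 0.09 0 0 0 0.5; 0 0.001 0.12 0 0 0 0.5; 0 0.001 0.135 0 0 0 0.5; 0 0.001 0.145 0 0 0 0.5; 0 0.001 0.15 0 0 0 0.5; 0 0.001 0.151 0 0 0 0.5' ;  python3 -c "
from h import *
go([.417,-.263,.047],-21.9)"
```

```text
time_s: 20.98
position: [0.4168, -0.2641, 0.0477]
tcp_rot: [[0.928, -0.373, 0.001], [-0.373, -0.928, -0.001], [0.001, 0.0, -1.0]]
force: [-0.8, -0.4, -0.4]
opening: 0.503
t 20.98 shift [-0.0002 -0.0011  0.0007] turn [ 0.  -0.1 -0. ] open 0.503 F [-0.8 -0.4 -0.4] pos [ 0.4168 -0.2641  0.0477]
```

```bash
python3 -m jog '0 0 0 0 0 0 0; 0 0 0 0 0 0 0; 0 0 0 0 0 0 0; 0 0 0 0 0 0 0; 0 0 0 0 0 0 0; 0 0 0 0 0 0 0; 0 0 0 0 0 0 0; 0 0 0 0 0 0 0' ;  python3 -c "
from h import *
go([.417,-.263,.047],-21.9)"
```

```text
time_s: 21.98
position: [0.4182, -0.2648, 0.0477]
tcp_rot: [[0.927, -0.374, 0.003], [-0.374, -0.927, -0.002], [0.004, 0.001, -1.0]]
force: [4.8, 0.6, 0.2]
opening: 0.149
t 21.98 shift [-0.0018 -0.0012  0.0007] turn [ 0.1 -0.2 -0.1] open 0.149 F [4.8 0.6 0.2] pos [ 0.4182 -0.2648  0.0477]
```

```bash
python3 -m jog '0.0006 0 -0.0171 0 0 0 0; 0.0024 0 -0.0341 0 0 0 0; 0.0054 0 -0.0509 0 0 0 0; 0.0095 0 -0.0675 0 0 0 0; 0.0148 0 -0.0838 0 0 0 0; 0.0212 0 -0.0997 0 0 0 0; 0.0287 0 -0.115 0 0 0 0; 0.0372 0 -0.1298 0 0 0 0' ;  python3 - <<'E'
from h import *
go([.417,-.263,.047],-21.9)
p,d=capture('side'); cv2.imwrite('pics/s4.png',p[:,:,::-1])
E
```

```text
time_s: 22.98
position: [0.4507, -0.2781, 0.1768]
tcp_rot: [[0.928, -0.373, -0.001], [-0.373, -0.928, -0.0], [-0.001, 0.001, -1.0]]
force: [3.4, -3.8, -6.7]
opening: 0.151
t 22.98 shift [-0.0367 -0.0015  0.1298] turn [ 0.   0.1 -0. ] open 0.151 F [ 3.4 -3.8 -6.7] pos [ 0.4507 -0.2781  0.1768]
```

View pics/s4.png

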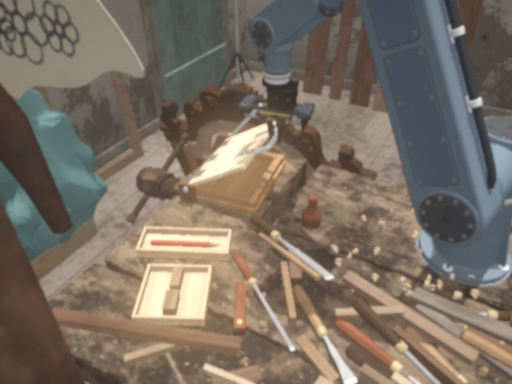

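The board is lifting cleanly in the fingers (bar near (275,130)), with everything else in place.

```bash
python3 -m jog '0.0096 0 -0.0142 0 0 0 0; 0.0201 0 -0.0277 0 0 0 0; 0.0316 0 -0.0404 0 0 0 0; 0.0407 0 -0.0494 0 0 0 0; 0.0471 0 -0.0551 0 0 0 0; 0.0503 0 -0.0579 0 0 0 0; 0.052 0 -0.0592 0 0 0 0; 0.052 0 -0.0592 0 0 0 0' ;  python3 - <<'E'
from h import *
go([.417,-.263,.047],-21.9)
a=np.radians(-21.9);ex=np.array([np.cos(a),np.sin(a)]);H=np.array([.6443,-.3543])
s=read_state();x=np.array(s['position']);print('tcp ang',np.degrees(np.arctan2(x[2]-.047,-(x[:2]-H)@ex)),np.hypot(x[2]-.047,(x[:2]-H)@ex))
for c in('top','side'):
    p,d=capture(c); cv2.imwrite(f'pics/{c}5.png',p[:,:,::-1]); np.savez(f'{c}5.npz',p=p,d=d)
    for l in('board_bar','index_tip'):
      for r in silhouettes(l,c)[:1]:
        np.save(f'm_{l}_{c}.npy',r['region'])
        P=pts(c,d,r['region']);X=-(P[:,:2]-H)@ex;Y=(P[:,:2]-H)@[-ex[1],ex[0]];Z=P[:,2]-.047
        if l=='board_bar':
            m=(abs(Y)<.125)&(np.hypot(X,Z)>.03)&(np.hypot(X,Z)<.19)
            A=np.c_[X,Y,Z][m]; q=A-np.median(A,0)
            g=np.abs(q@np.linalg.svd(q,full_matrices=False)[2][2])<.008
            q=A[g]; n=np.linalg.svd(q-q.mean(0),full_matrices=False)[2][2]; n*=np.sign(n[2])
            print(c,l,r['score'],m.sum(),g.sum(),'normal',n.round(3),'angle',np.degrees(np.arctan2(-n[0],n[2])))
        else:
            m=(Z>.01)&(Z<.145)&(abs(Y+.15)<.02)
            v=cv2.fitLine(np.c_[X,Z][m].astype(np.float32),cv2.DIST_HUBER,0,.01,.01)[:,0]
            print(c,l,r['score'],m.sum(),np.degrees(np.arctan(v[1]/v[0])), 'tip',np.degrees(np.arctan2(Z,X))[m&(Z>.11)].mean())
E
```

```text
time_s: 24.02
position: [0.4946, -0.2957, 0.2355]
tcp_rot: [[0.928, -0.373, -0.011], [-0.373, -0.928, 0.004], [-0.012, 0.001, -1.0]]
force: [-8.3, -0.0, 4.0]
opening: 0.149
t 24.02 shift [-0.082  -0.0016  0.1894] turn [0.  0.7 0. ] open 0.149 F [-8.3 -0.   4. ] pos [ 0.4946 -0.2957  0.2355]
tcp ang 49.54319171916898 0.2477002781575825
top board_bar 0.81 986 986 normal [-0.75   0.003  0.662] angle 48.565312081560634
top index_tip 0.67 56 50.52522 tip 52.42752533750915
side board_bar 0.67 287 277 normal [-0.752 -0.001  0.659] angle 48.74988420815049
side index_tip 0.62 17 51.076252 tip 52.37542311915628
```

View pics/side5.png

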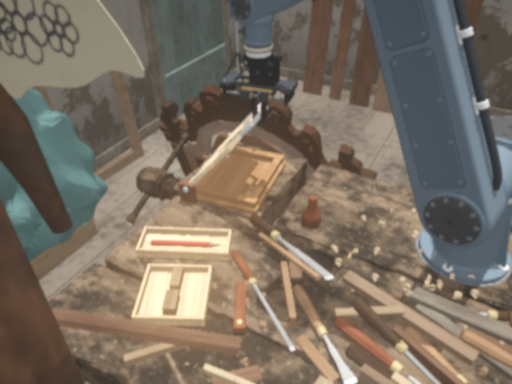

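View pics/top5.png

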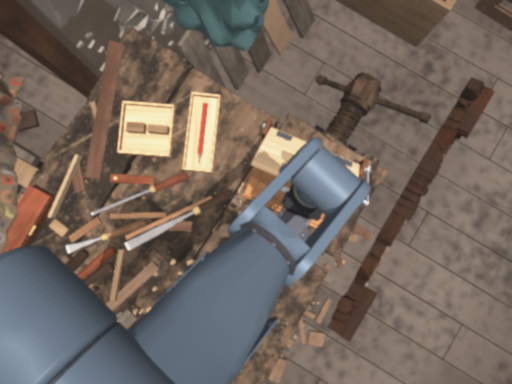

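```bash
python3 -m jog '0.002 0 -0.002 0 0 0 0; 0.004 0 -0.004 0 0 0 0; 0.006 0 -0.0065 0 0 0 0; 0.0075 0 -0.0083 0 0 0 0; 0.0075 0 -0.0083 0 0 0 0; 0.0075 0 -0.0083 0 0 0 0; 0.0075 0 -0.0083 0 0 0 0'
cat > ang.py <<'E'
from h import *
a=np.radians(-21.9);ex=np.array([np.cos(a),np.sin(a)]);H=np.array([.6443,-.3543])
s=read_state();x=np.array(s['position']);print(s['time_s'],x.round(4),'F',np.round(s['force'],1),'open',s['opening'],'tcp ang',np.degrees(np.arctan2(x[2]-.047,-(x[:2]-H)@ex)),np.hypot(x[2]-.047,(x[:2]-H)@ex))
for c in('top','side'):
    p,d=capture(c); cv2.imwrite(f'pics/{c}6.png',p[:,:,::-1])
    for l in('board_bar','index_tip','pencil_mid','offcut_a_mid','palm_handle','bevel'):
      for r in silhouettes(l,c)[:1]:
        P=pts(c,d,r['region']);X=-(P[:,:2]-H)@ex;Y=(P[:,:2]-H)@[-ex[1],ex[0]];Z=P[:,2]-.047
        if l=='board_bar':
            m=(abs(Y)<.125)&(np.hypot(X,Z)>.03)&(np.hypot(X,Z)<.19)
            A=np.c_[X,Y,Z][m]; q=A-np.median(A,0)
            g=np.abs(q@np.linalg.svd(q,full_matrices=False)[2][2])<.008
            q=A[g]; n=np.linalg.svd(q-q.mean(0),full_matrices=False)[2][2]; n*=np.sign(n[2])
            print(c,l,round(r['score'],2),g.sum(),'angle',np.degrees(np.arctan2(-n[0],n[2])))
        elif l=='index_tip':
            m=(Z>.01)&(Z<.145)&(abs(Y+.15)<.02)
            v=cv2.fitLine(np.c_[X,Z][m].astype(np.float32),cv2.DIST_HUBER,0,.01,.01)[:,0]
            print(c,l,round(r['score'],2),m.sum(),np.degrees(np.arctan(v[1]/v[0])), 'tip',np.degrees(np.arctan2(Z,X))[m&(Z>.11)].mean(),P[P[:,2]>.175].mean(0).round(3))
        else: print(c,l,round(r['score'],2),np.median(P,0).round(3))
E
python3 ang.py
```

```text
time_s: 25.2
position: [0.5033, -0.2993, 0.2439]
tcp_rot: [[0.928, -0.373, -0.007], [-0.373, -0.928, 0.002], [-0.007, 0.001, -1.0]]
force: [-5.9, -0.9, 0.9]
opening: 0.156
25.2 [ 0.5033 -0.2993  0.2439] F [-5.9 -0.9  0.9] open 0.15557762869387717 tcp ang 52.44387897802835 0.24832528283710364
top board_bar 0.91 822 angle 51.37455873324078
top index_tip 0.45 31 50.26129 tip 52.37906125331944 [ 0.489 -0.463  0.183]
top pencil_mid 0.49 [ 0.691 -0.034  0.014]
top offcut_a_mid 0.76 [0.689 0.09  0.03 ]
top bevel 0.92 [0.546 0.158 0.018]
side board_bar 0.83 90 angle 51.41687397530315
side pencil_mid 0.92 [ 0.694 -0.032  0.013]
side offcut_a_mid 0.7 [0.689 0.097 0.03 ]
side palm_handle 0.8 [ 0.363 -0.106  0.037]
side bevel 0.98 [0.546 0.177 0.018]
```

```bash
python3 -m jog '0 0 0 0 0 0 0; 0 0 0 0 0 0 0; 0 0 0 0 0 0 0; 0 0 0 0 0 0 0; 0 0 0 0 0 0 0; 0 0 0 0 0 0 0'; python3 ang.py | grep -v bevel; python3 -c "
import cv2
p=cv2.imread('pics/side6.png');cv2.imwrite('pics/s6z.png',cv2.resize(p[60:240,140:330],None,fx=3.2,fy=3.2,interpolation=2))"
```

```text
time_s: 26.65
position: [0.5033, -0.2993, 0.2438]
tcp_rot: [[0.928, -0.373, -0.007], [-0.373, -0.928, 0.002], [-0.007, 0.001, -1.0]]
force: [-5.3, -0.8, 2.3]
opening: 0.155
26.65 [ 0.5033 -0.2993  0.2438] F [-5.3 -0.8  2.3] open 0.15456564004239046 tcp ang 52.44365570192737 0.24831118483270387
top board_bar 0.59 822 angle 51.39386194495294
top pencil_mid 0.62 [ 0.694 -0.034  0.014]
top offcut_a_mid 0.78 [0.689 0.087 0.03 ]
side board_bar 0.92 111 angle 51.54249283740484Traceback (most recent call last):
  File "ang.py", line 17, in <module>
    v=cv2.fitLine(np.c_[X,Z][m].astype(np.float32),cv2.DIST_HUBER,0,.01,.01)[:,0]
      ~~~~~~~~~~~^^^^^^^^^^^^^^^^^^^^^^^^^^^^^^^^^^^^^^^^^^^^^^^^^^^^^^^^^^^
cv2.error: OpenCV(4.12.0) /io/opencv/modules/imgproc/src/linefit.cpp:50: error: (-215:Assertion failed) count > 0 in function 'fitLine2D_wods'
```

View pics/s6z.png

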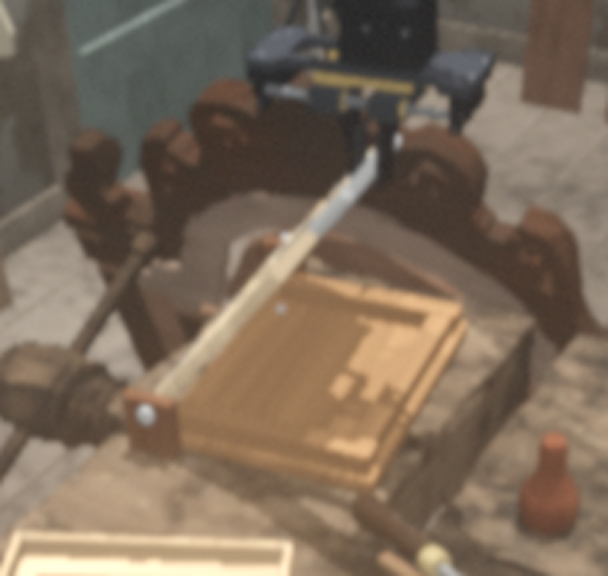

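The bar is held between the fingers at about (375,155) in the zoom. The board lies parallel to the index arm and nothing else has moved, so I'm handing in.

```bash
python3 -c "
from rig import *
print(hand_in())"
```

```text
the job is handed in; nothing more can be done
None
```

The board is clear and swung up in line with the index arm, and the gripper is still holding it by its bar. I handed the job in at about 27 s; no verdict is reported.

**Trays:** Both offcuts are in the square tray and the pencil lies flat near the middle of the long tray. I checked this in both camera views.

**Board angle:** The board measured 51.4–51.5° in the last pictures, steady over about 1.4 s. The index arm measured about 51° along its length, so they agree to well within the 3.4° allowed.

**Things left alone:** The index arm tip, the bevel and the turned handle had not moved, to within what the cameras can tell.

**Checks that disagreed or failed:**
- The angle to the tip pin, measured from my estimate of the hinge position, came out at 52.4°. The gripper's own position showed about the same 1° offset, so I put it down to an error in that estimate.
- The network did not find the index arm usably in the last side picture, so my final check script stopped there. The index arm reading comes from the earlier pictures.

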